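Seat the block probe in the warmer's hidden self-closing port

TASK

Take the cordless temperature probe out of its stand and find the self-closing probe port of the vial warmer by feel: rest the tip lightly in the slot of the steel cover and slide it along until it drops into the port, whose sprung plug lies flush and cannot be seen. Then press the probe fully home, upright with its collar flat on the cover, and let go of it. Be gentle: never press the probe against the warmer with more than about 20 N, and leave the vials, petri dish and tally counter as they are.

Things in the scene. Friction and masses are not known exactly. Their poses are not given: they have to be found in the camera images.
- probe: cordless temperature probe, loose, about 0.17 kg, 95 mm long, upright in the stand at the start. From the tip up: steel stem 10 mm in diameter, 30 mm long, with a hemispherical end; steel collar 22 mm in diameter, 5 mm thick; round grey handle 18 mm in diameter, 60 mm long. Origin at the lowest point of the tip, z along the probe to the handle
- probe_tip (a point): lowest point of the probe's hemispherical tip
- probe_collar (a point): centre of the underside of the collar, 30 mm above the tip: this face must come to lie on the cover
- probe_grip (a point): point on the probe's axis in the middle of the free handle, 70 mm above the tip, a good place to grasp from above (the handle ends 25 mm higher)
- stand: probe stand, fixed: round steel foot 68 mm in diameter, 8 mm thick, with a grey upright tube 38 mm in diameter, 42 mm high in all, whose bore (about 12 mm) holds the stem; the collar rests on its top. Lift the probe straight up by at least 35 mm to free it. Origin at the centre of the underside
- warmer: dry-block vial warmer, fixed: white box 150 mm (x) by 290 mm (y) by 75 mm high, control panel on its front (-x) face. Origin at the centre of the underside. Level top: in front a steel cover with one straight slot, behind it an aluminium block with five vial wells (27.5 mm wide, in a row 32.5 mm behind the origin); in two of them stand vials, tops 150 mm above the underside
- slot_mid (a point): middle of the slot at the level of the cover's top (75 mm up), 30 mm in front of the warmer's centre. Axes: x away from the front panel, y along the slot, z up. The slot is 13 mm wide, 110 mm long, 3 mm deep; its floor is a steel slide too stiff to shift, in which the hidden port lies: on the slot's centre line, at most 40 mm to either side of this middle, at a place that no listed entry measures
- slot_left (a point): left (+y) end of the slot on its centre line, level with the cover's top, 55 mm from slot_mid. The port is a round vertical socket 12 mm in diameter, closed flush with the slot floor by a sprung steel plug that looks like the floor. With the collar on the cover the tip is 30 mm below the cover's top (27 mm below the slot floor)
- slot_right (a point): right (-y) end of the slot on its centre line, level with the cover's top, 55 mm from slot_mid. The port's plug yields to about 0.5 N and pushes back with less than 1 N when the probe is home, less than the probe's weight; it can go 3 mm deeper than the seated probe, so the collar is the stop
- vial_left: glass rearing vial, 25 mm in diameter and 130 mm high, standing loose in a well of the warmer; leave it alone. Origin at the centre of its underside
- vial_right: another such vial in another well; leave it alone. Origin at the centre of its underside
- petri_dish: glass petri dish with lid, 68 mm in diameter, 18 mm high, on the table; leave it alone. Origin at the centre of its underside
- tally_counter: grey hand tally counter, 52 x 71 x 28 mm, on the table; leave it alone. Origin at the centre of its underside
Not all that is in view belongs to the job. What is shaped like the probe but pink or red is not meant.

How it is judged:
By the outcome, as a careful person would: the job done as asked, in the order asked, and still so for the second after the job is handed in, with the robot touching nothing.
It also fails if it takes over 72 s, if anything falls off the work surface, if the arm or the gripper's body presses on something with over 40 N, if the wrist force passes 120 N, or if a joint passes its speed limit or range.

ROBOT

A 7-joint arm with a two-finger parallel gripper is mounted at the origin on a cart in front of the work surface, level with it; the furniture and walls round the work are solid. World frame = base frame: x ahead of the robot, y to its left, z up, the work surface at z = 0. Lengths are in m, angles in rad, forces in N, time in s.
With the tool pointing down it reaches from about 0.4 to 0.85 m from the base axis. Payload 10.4 kg.
Tool frame: the origin (TCP) lies between the finger pads; the fingertips stand 8 mm ahead of it and the grasp point (between the pads) lies 11 mm behind it; z points along the fingers, x is the direction in which the jaws open and shut, and the axes are right-handed (so a half turn about z gives the same grasp; the last joint's range is limited). The gripper opens to 87 mm and grips with 3 to 60 N. Pads are 19 mm wide; open, the fingers measure 117 mm over their backs; the gripper's body (75 mm by 190 mm) begins 51 mm behind the grasp point.
Start: joints at [-1.235, 0.332, -0.065, 1.46, 0.022, 1.35, -0.088], TCP at [0.219, 0.585, 0.231] pointing down, gripper open.
Joint ranges: [-2.6, 2.6], [-0.5, 2.12], [-1.47, 1.34], [0.16, 2.42], [-1.27, 4.41], [0.06, 2.06], [-2.6, 2.6]. Speed limits (rad/s): [2.22, 2.22, 2.79, 2.79, 3.14, 3.14, 3.14].

INTERFACE

Orientations are given as a unit quaternion [x, y, z, w].
In Python, from bench import r, viewer gives the robot as it stands.
- The arm moves only by the tool apply_moves, never from a script. Its argument "increments" is a list of rows, each an object with "grip": the closure in counts, from 0 (fully open) to 255 (shut); "xyz": the shift along the tool's x, y, z in mm, a list of three; "rotation": the turn, a rotation vector about the tool's x, y, z in degrees, a list of three. A call has 1 to 5 rows; each row is the pose to reach, as a shift and turn from the pose measured when the call began, along the tool's axes at that moment; what a row does not reach only later rows make up. A row lasts 1/8 s, in which the tool goes at most 62.5 mm and 10.7 degrees, less where a joint would pass 70% of its speed; a pose out of reach is approached as far as the arm can. A call with a gripper value outside its range is refused whole. The fingers move at their own pace and stop on an object; "squeeze" is the grip in N (left out, the last holds). Time passes only in rows, so rows that repeat a pose let the fingers close. It gives the time, the measured TCP pose, the force and the opening at its end, in the units of the state.
- r.read_state(): the state, without advancing time (a new reading comes with each control period).
- viewer.camera(name): name is "scene" or "side" or "wrist"; returns a dict with "img" (400x640x3 uint8, blue, green, red), "range_z" (400x640 float32, m along the optical axis (not along the pixel's ray), 0 where there is no reading), "vertical_fov" (degrees; the focal length in pixels is half the picture's height over the tangent of half this angle, whatever the lens; pixels are square), "cx", "cy" (the principal point, pixels), "rvec" (rotation vector, rad) and "tvec" (3), from world to camera coordinates, as OpenCV has them. Camera axes: x right, y down, z forward; pixel columns grow to the right and rows downward; lengths in m; the calibration is good to about 2 mm. A picture is of the moment at which its call begins.
- r.close_job(): hands the job in, once; it reports no verdict.
The state is a dict: "time": time; "joint_positions": joint angles; "joint_vel": joint speeds; "joint_torque": joint torques, N m; "ee_pos": TCP position; "eef_rot": TCP orientation; "ft_force": force on the tool from outside, world axes, zero at the start; "torque": the same for the moment, N m; "width": finger opening in m.
Only numpy, scipy, OpenCV 4.12 (cv2) and the standard library are available. Lean on these libraries where they do the work, as an engineer would, in place of code of your own. Each camera call takes 0.05 s, during which the arm holds its last target.

## Working session

There is one attempt and no reset: what is moved stays moved. The work goes in short steps, Python scripts to look and compute and a tool call to move; the robot and the scene stay as the last step left them, time stands still between calls to the robot, and variables do not carry over. Pictures are saved under pics/ and viewed, and the job is handed in when it is done.

Besides the shell and the picture viewer there is one more tool, called after "Call:" as name([rows], argument=value, ...), one row to a line, values as JSON. apply_moves: Moves the arm, as the interface text tells. Its arguments: {"type":"object","properties":{"increments":{"type":"array","items":{"type":"object","properties":{"grip":{"type":"number"},"xyz":{"type":"array","items":{"type":"number"}},"rotation":{"type":"array","items":{"type":"number"}}}}},"squeeze":{"type":"number"}},"required":["increments"]}

```bash
ls; mkdir -p pics; cat > h.py <<'E'
import numpy as np, cv2
from bench import r, viewer
from scipy.spatial.transform import Rotation as R
def cam(n):
    c=viewer.camera(n); c['f']=200/np.tan(np.radians(c['vertical_fov'])/2)
    c['Rm']=cv2.Rodrigues(np.array(c['rvec'],float))[0]; c['t']=np.array(c['tvec'],float).ravel(); return c
def w(c,u,v,z=None):
    z=c['range_z'][v,u] if z is None else z
    p=np.array([(u-c['cx'])/c['f']*z,(v-c['cy'])/c['f']*z,z]); return c['Rm'].T@(p-c['t'])
def onz(c,u,v,h):
    d=c['Rm'].T@np.array([(u-c['cx'])/c['f'],(v-c['cy'])/c['f'],1]); o=-c['Rm'].T@c['t']; return o+d*(h-o[2])/d[2]
def cloud(c):
    z=c['range_z']; v,u=np.mgrid[:z.shape[0],:z.shape[1]]
    P=np.stack([(u-c['cx'])/c['f']*z,(v-c['cy'])/c['f']*z,z],-1); return (P-c['t'])@c['Rm']
def proj(c,p):
    q=c['Rm']@np.array(p)+c['t']; return q[:2]/q[2]*c['f']+[c['cx'],c['cy']]
E
python3 - <<'E'
from h import *
for n in ["scene","side","wrist"]:
    c=cam(n); cv2.imwrite(f'pics/{n}0.png',c['img']); print(n,c['f'],c['cx'],c['cy'],-c['Rm'].T@c['t'],c['Rm'][2])
print(r.read_state())
E
```

```text
pics
scene 507.4796029173248 323.34278728163366 196.54291358660404 [ 0.01492453 -0.30959967  0.7949325 ] [ 0.55142009  0.41242323 -0.72515031]
side 453.3667185431471 318.4406320042617 195.80831707814122 [0.55026524 0.77744228 0.63490702] [ 0.01912737 -0.77444502 -0.632352  ]
wrist 333.7083444222565 320.63984577765706 202.70846580769685 [0.14133081 0.61426692 0.38450329] [ 0.28271427 -0.10686735 -0.9532324 ]
{'time': 0.15, 'joint_positions': array([-1.23460714,  0.33271885, -0.06469988,  1.46073311,  0.02161058,
        1.34988755, -0.08846992]), 'joint_vel': array([-0.00040787, -0.00219777,  0.00185015, -0.00131888, -0.00053726,
        0.00085754,  0.00096488]), 'joint_torque': array([-5.45990133e-04, -6.23632836e+01,  2.39813933e-02, -3.90140927e+01,
       -6.11849735e-02,  3.71849514e-02,  7.73360375e-05]), 'ee_pos': array([0.2193694 , 0.58494387, 0.2299489 ]), 'eef_rot': array([ 8.21916855e-01,  5.69607240e-01, -4.15859207e-04,  3.21414202e-04]), 'ft_force': array([0.28951253, 0.07959998, 0.74197098]), 'torque': array([-0.05880497, -0.01042185,  0.00593854]), 'width': 0.08690709912452542}
```

View pics/scene0.png

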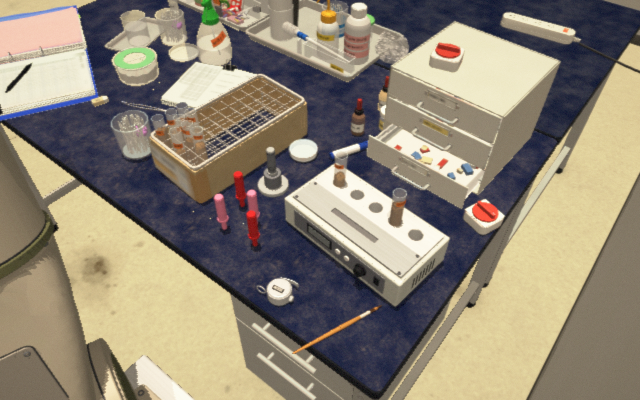

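View pics/side0.png

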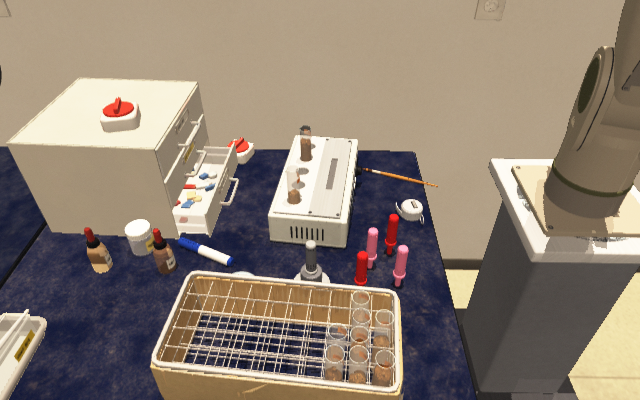

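View pics/wrist0.png

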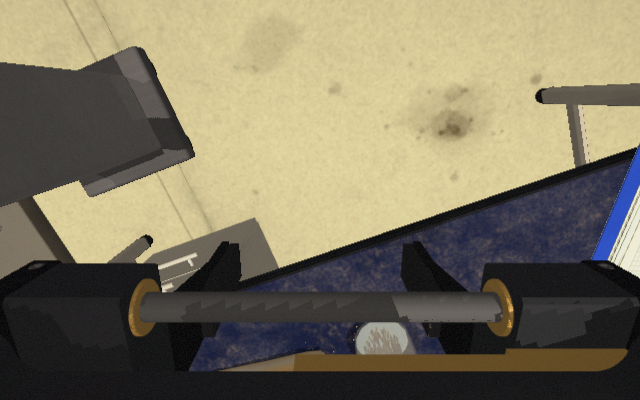

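The scene picture shows the grey probe in its stand at (270,165) and the warmer slot from about (332,208) to (378,241), with vials at (340,170) and (398,207). Red and pink decoys are at (220–255, 180–235).

```bash
python3 - <<'E'
from h import *
for n,(u0,u1,v0,v1),(a0,a1,b0,b1) in [("scene",(250,295,140,200),(320,390,200,250)),("side",(290,335,230,285),(315,350,140,200))]:
    c=cam(n); P=cloud(c)
    q=P[v0:v1,u0:u1].reshape(-1,3)
    for lo,hi in [(.055,.1),(.103,.112),(.02,.038),(.005,.012)]:
        s=q[(q[:,2]>lo)&(q[:,2]<hi)]; print(n,lo,len(s),s.mean(0),s.min(0),s.max(0))
    g=cv2.cvtColor(c['img'],cv2.COLOR_BGR2GRAY)
    cv2.imwrite(f'pics/{n}_slot.png',cv2.resize(c['img'][b0-25:b1+25,a0-50:a1+60],None,fx=4,fy=4,interpolation=cv2.INTER_CUBIC))
    print('top',[w(c,u,v) for u,v in ([(340,200),(400,260)] if n=='scene' else [(320,200),(335,160)])])
    q=P[v0-15:v1,u0:u1]
    cv2.imwrite(f'pics/{n}_probe.png',cv2.resize(c['img'][v0-15:v1+5,u0-10:u1+10],None,fx=7,fy=7,interpolation=cv2.INTER_CUBIC))
E
```

```text
scene 0.055 395 [0.55997908 0.24997035 0.07494438] [0.46235712 0.14127959 0.05511305] [0.64088098 0.32011682 0.09946332]
scene 0.103 46 [0.5750272  0.24865258 0.10558667] [0.56654885 0.23964101 0.10374979] [0.58353129 0.25758506 0.1082159 ]
scene 0.02 272 [0.60502495 0.28538689 0.02882622] [0.55698853 0.22876756 0.02006085] [0.69538875 0.32215999 0.03798864]
scene 0.005 388 [0.59026486 0.26012031 0.00761866] [0.54222573 0.21482729 0.00503975] [0.71696137 0.32178875 0.01189605]
top [array([0.57355787, 0.06769517, 0.07723563]), array([ 0.52614554, -0.09875321,  0.07353344])]
side 0.055 323 [0.57748715 0.2875037  0.08583548] [0.53826972 0.25110421 0.05515129] [0.60544237 0.33200505 0.09994757]
side 0.103 74 [0.57663232 0.2539643  0.10617625] [0.56896465 0.24416624 0.10309226] [0.58560375 0.26142566 0.10900103]
side 0.02 372 [0.57754517 0.17630992 0.02983881] [0.53612852 0.14970338 0.0201894 ] [0.62094488 0.2718932  0.03793856]
side 0.005 169 [0.57285218 0.20675945 0.00843276] [0.53582427 0.14983065 0.00513587] [0.6215403  0.25235079 0.01197297]
top [array([0.56392045, 0.10378673, 0.07443707]), array([ 0.53407197, -0.03382341,  0.07326923])]
```

View pics/scene_slot.png

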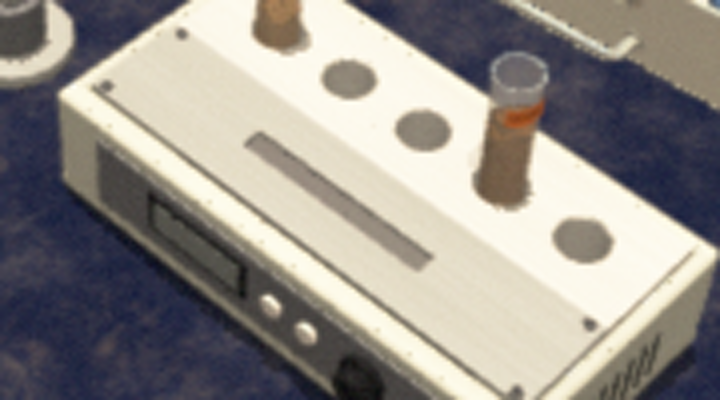

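View pics/side_slot.png

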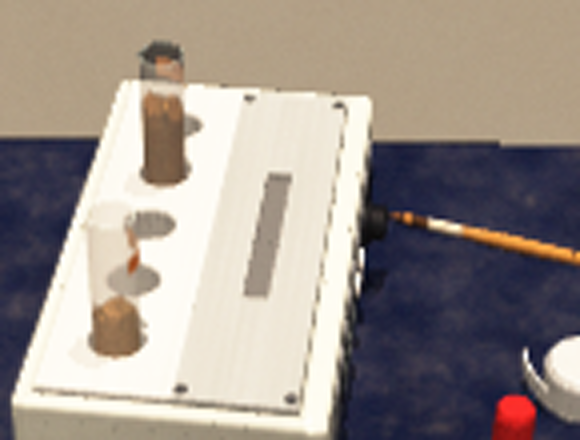

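View pics/scene_probe.png

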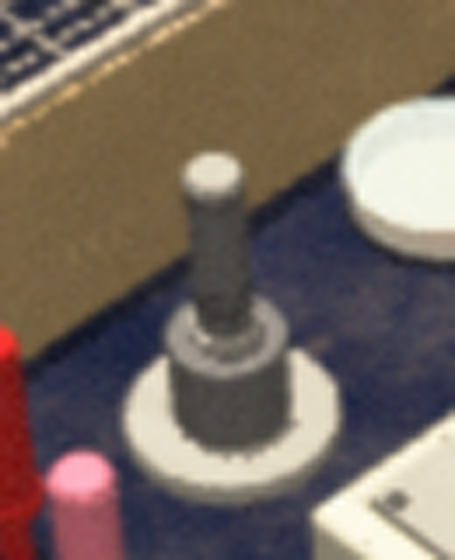

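```bash
python3 - <<'E'
from h import *
C={n:cam(n) for n in ("scene","side")}
# refine: slot mask contour minAreaRect in top-plane rectified image
# rectify 0.5mm/px  x .40-.70  y -.20..0.20
for n,c in C.items():
    H=[];W=[]
    for x in (.42,.68):
        for y in (-.16,.16):
            W.append([(y+.2)*2000,(x-.4)*2000]); H.append(proj(c,[x,y,.075]))
    M=cv2.getPerspectiveTransform(np.float32(H),np.float32(W))
    im=cv2.warpPerspective(c['img'],M,(800,600),flags=cv2.INTER_CUBIC); cv2.imwrite(f'pics/rect_{n}.png',im)
E
```

```text
(no output)
```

View pics/rect_scene.png

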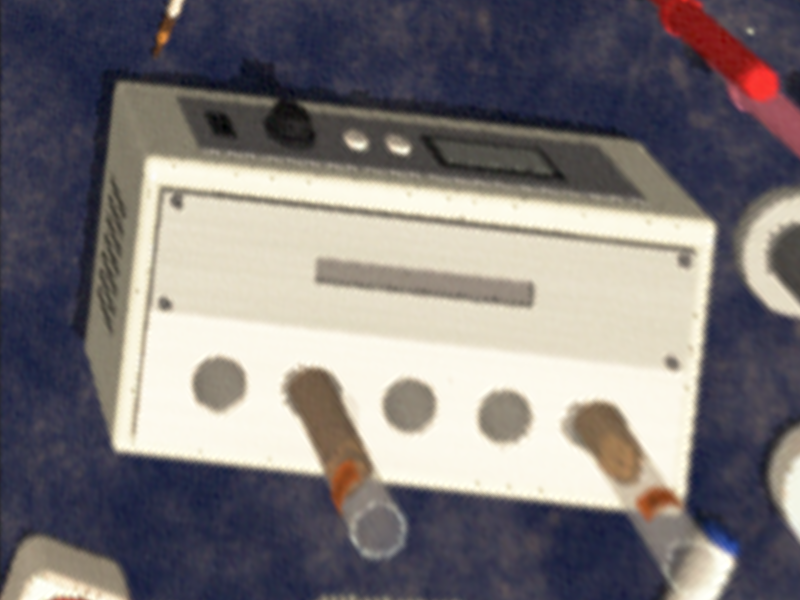

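View pics/rect_side.png

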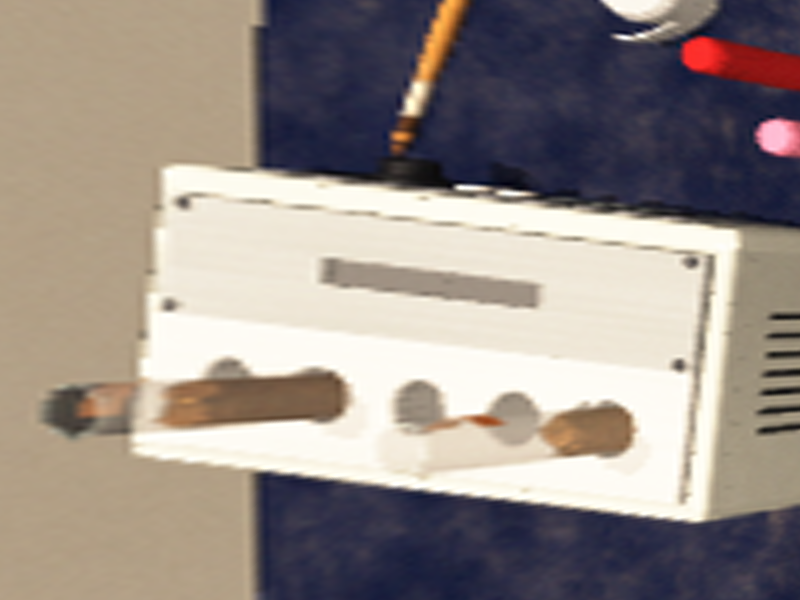

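```bash
python3 - <<'E'
from h import *
G={}
H=np.zeros((12,16))
for n in("scene","side"):
    P=cloud(cam(n)).reshape(-1,3)
    P=P[(P[:,2]<.6)]
    i=((P[:,0]-.3)/.04).astype(int); j=((P[:,1]+.14)/.04).astype(int)
    ok=(P[:,0]>.3)&(P[:,1]>-.14)&(i<12)&(j<16)
    np.maximum.at(H,(i[ok],j[ok]),P[ok,2])
print('cols y from',[round(-.14+.04*k,2) for k in range(16)])
for k in range(12): print(round(.3+.04*k,2),(H[k]*1000).astype(int))
s=r.read_state(); Rt=R.from_quat(s['eef_rot']).as_matrix(); print(Rt)
print('to above probe mm', Rt.T@(np.array([.576,.251,.23])-s['ee_pos'])*1000)
E
```

```text
cols y from [-0.14, -0.1, -0.06, -0.02, 0.02, 0.06, 0.1, 0.14, 0.18, 0.22, 0.26, 0.3, 0.34, 0.38, 0.42, 0.46]
0.3 [3 3 9 3 2 2 2 3 2 2 1 2 2 1 1 3]
0.34 [ 3  9  9  3 29 29  3  3  4  3  4  4  2  3  3  2]
0.38 [ 3 10  3  3 28 28  3  2  3 96  3  2  2  2  2  2]
0.42 [  7   9   3   2   3   4   2  97  91  96   2  99  99 116  99  99]
0.46 [ 76  77  76  75  73  60   3   3  96  96  96 100 141 140 139 140]
0.5 [ 78  78  77  77  77  77  78  77   2  32  93 100 139 139 139 139]
0.54 [ 78  78  78  78  77  78  78  77   8 108 107 101  90  90 141 139]
0.58 [ 78  78 151  77  78 149 150  76   8 107 107 102  89  90  90 102]
0.62 [ 76  77  77  78  78 150 150  77   3   3   3 102  90  90  90 103]
0.66 [  3   3   3   3   3   3   3  72   3  22  20 103  91  90  90 102]
0.7 [  3   4   4   4   3   4   3   3  20  22  21 104  90  91 102 103]
0.74 [ 71  74  73  72  73  73  73  72  21   3   2 104 105 103 104 104]
[[ 3.51154542e-01  9.36317514e-01 -4.28881507e-07]
 [ 9.36317513e-01 -3.51154541e-01 -5.31060777e-05]
 [-4.98747543e-05  1.82468711e-05 -9.99999999e-01]]
to above probe mm [-187.70830735  451.18494704    0.50837354]
```

Call:
apply_moves([
  {"grip": 120, "xyz": [-22, 52, 0], "rotation": [0, 0, 0]},
  {"grip": 120, "xyz": [-45, 108, 0], "rotation": [0, 0, 0]},
  {"grip": 120, "xyz": [-68, 162, 0], "rotation": [0, 0, 0]},
  {"grip": 120, "xyz": [-90, 216, 0], "rotation": [0, 0, 0]},
  {"grip": 120, "xyz": [-113, 270, 0], "rotation": [0, 0, 0]},
])

```text
time: 1.08
ee_pos: [0.4338, 0.3832, 0.2308]
eef_rot: [0.822, 0.57, 0.0, -0.0]
ft_force: [1.1, 0.6, -0.6]
width: 0.0485
```

```bash
python3 - <<'E'
from h import *
s=r.read_state(); Rt=R.from_quat(s['eef_rot']).as_matrix(); print(s['time'],s['ee_pos'],s['ft_force'],s['width'])
print(Rt.T@(np.array([.576,.251,.20])-s['ee_pos'])*1000)
E
```

```text
1.075 [0.43379777 0.38318896 0.2307778 ] [ 1.05796271  0.62227238 -0.56472333] 0.04849026363835166
[-73.87822526 179.55030311  30.76305513]
```

Call:
apply_moves([
  {"grip": 120, "xyz": [-22, 54, 0], "rotation": [0, 0, 0]},
  {"grip": 120, "xyz": [-45, 108, 5], "rotation": [0, 0, 0]},
  {"grip": 120, "xyz": [-66, 160, 15], "rotation": [0, 0, 0]},
  {"grip": 120, "xyz": [-74, 179.5, 28], "rotation": [0, 0, 0]},
  {"grip": 120, "xyz": [-74, 179.5, 30], "rotation": [0, 0, 0]},
])

```text
time: 1.7
ee_pos: [0.5765, 0.2488, 0.1996]
eef_rot: [0.823, 0.568, -0.001, 0.0]
ft_force: [-0.1, 1.1, 0.0]
width: 0.046
```

```bash
python3 - <<'E'
from h import *
c=cam("wrist"); cv2.imwrite('pics/wrist1.png',c['img'])
s=r.read_state(); print(s['time'],s['ee_pos'],s['ft_force'],s['width'])
P=cloud(c).reshape(-1,3)
m=(abs(P[:,0]-.576)<.04)&(abs(P[:,1]-.251)<.04)
for lo,hi in [(.1,.115),(.08,.099),(.05,.08)]:
    q=P[m&(P[:,2]>lo)&(P[:,2]<hi)]; print(len(q),q.mean(0) if len(q) else 0,q.min(0) if len(q) else 0,q.max(0) if len(q) else 0)
for p in ([.576,.251,.107],s['ee_pos']): print(proj(c,p))
for n in ("scene","side"):
    c=cam(n); print(n,proj(c,[.576,.251,.107])); cv2.imwrite(f'pics/{n}1.png',c['img'])
E
```

```text
1.75 [0.5756143  0.25073188 0.20004326] [0.01820401 1.57303495 0.07113259] 0.046238399355566714
422 [0.57489288 0.2522632  0.10661561] [0.56720789 0.24274136 0.1001399 ] [0.58500182 0.26076906 0.10960166]
125 [0.5693922  0.25402026 0.08951846] [0.56705332 0.24503994 0.08001519] [0.57726595 0.26063533 0.09883617]
155 [0.56943888 0.25409631 0.06577118] [0.56678712 0.24408644 0.05018974] [0.57652088 0.26091451 0.07996527]
[323.11598984 207.23550259]
[323.4801585  263.63050389]
scene [269.35672709 148.57967843]
side [310.84855508 242.12940526]
```

View pics/wrist1.png

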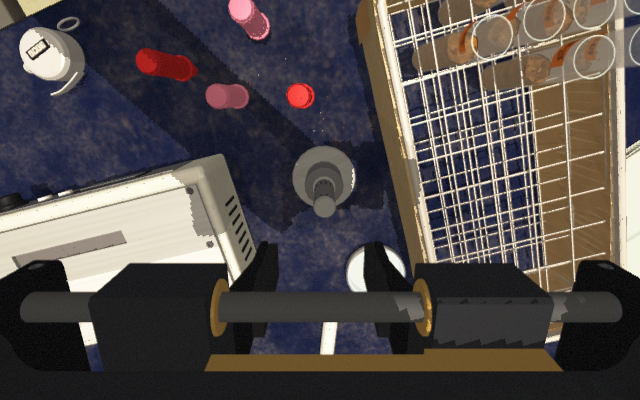

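View pics/side1.png

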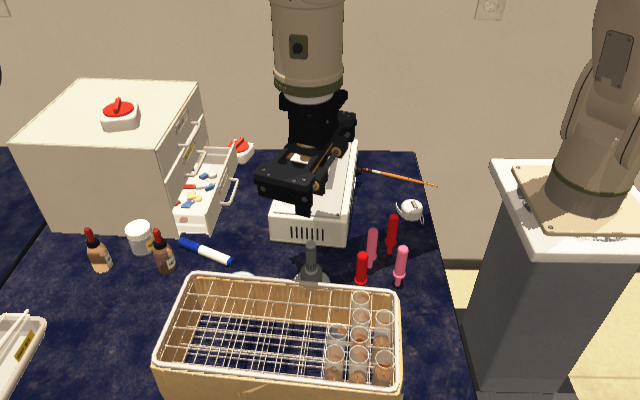

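The wrist picture shows the probe top at (324,207), within 1 px of my prediction, and the jaws are centred on it. I'm going down.

Call:
apply_moves([
  {"grip": 120, "xyz": [0, 0.5, 35], "rotation": [0, 0, 0]},
  {"grip": 120, "xyz": [0, 0.5, 70], "rotation": [0, 0, 0]},
  {"grip": 120, "xyz": [0, 0.5, 105], "rotation": [0, 0, 0]},
  {"grip": 120, "xyz": [0, 0.5, 129], "rotation": [0, 0, 0]},
  {"grip": 120, "xyz": [0, 0.5, 129], "rotation": [0, 0, 0]},
])

```text
time: 2.48
ee_pos: [0.5739, 0.2535, 0.071]
eef_rot: [0.821, 0.571, -0.001, -0.001]
ft_force: [0.2, -0.4, 0.5]
width: 0.046
```

```bash
python3 - <<'E'
from h import *
s=r.read_state(); print(s['time'],s['ee_pos'],s['eef_rot'],s['ft_force'],s['width'])
c=cam("scene"); cv2.imwrite('pics/scene2.png',cv2.resize(c['img'][90:240,180:380],None,fx=4,fy=4))
c=cam("wrist"); cv2.imwrite('pics/wrist2.png',c['img'])
E
```

```text
2.475 [0.57386871 0.25352697 0.07104865] [ 0.8207758   0.57124904 -0.00084984 -0.00095212] [ 0.24405431 -0.38473477  0.50609622] 0.04599585757162405
```

View pics/scene2.png

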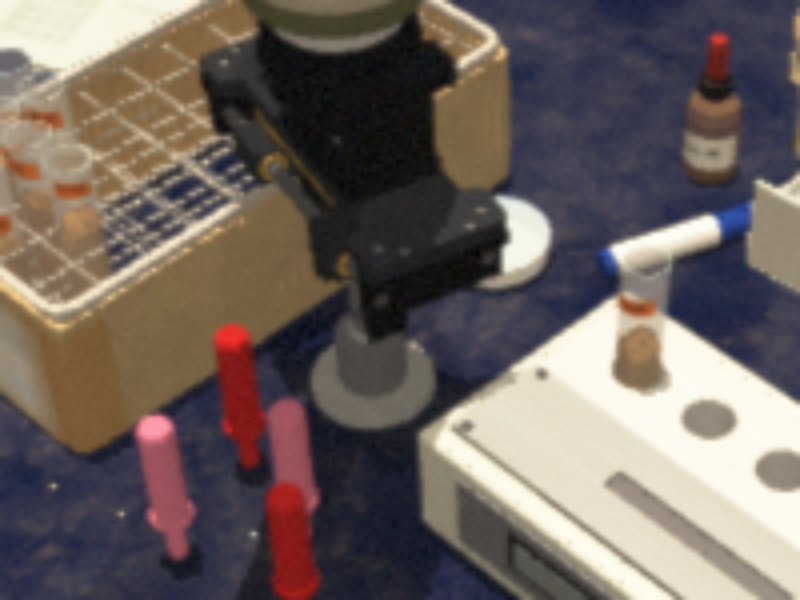

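View pics/wrist2.png

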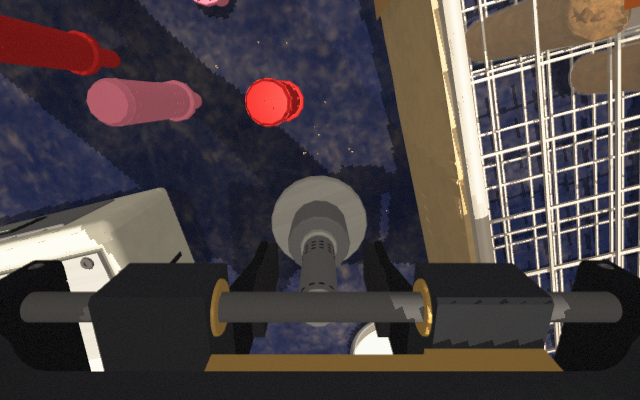

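Call:
apply_moves([
  {"grip": 120, "xyz": [0, 2, 0], "rotation": [0, 0, 0]},
  {"grip": 120, "xyz": [0, 2, 0], "rotation": [0, 0, 0]},
])

```text
time: 2.82
ee_pos: [0.5783, 0.2533, 0.0748]
eef_rot: [0.821, 0.571, 0.002, -0.0]
ft_force: [-0.0, 0.2, 0.3]
width: 0.0463
```

```bash
python3 - <<'E'
from h import *
for k in range(8):
    s=r.read_state(); print(s['time'],s['ee_pos'],s['ft_force'],s['joint_vel'].round(3)[:4]); viewer.camera("wrist")
E
```

```text
2.825 [0.578302   0.25334353 0.07481391] [-0.0004297   0.19078838  0.30661715] [ 0.     0.005 -0.     0.01 ]
2.875 [0.57803618 0.25319632 0.07443033] [ 0.2017986  -0.95667033  0.86861979] [0.001 0.007 0.    0.008]
2.925 [0.57789049 0.25312199 0.07416625] [-0.7222946   0.21233199 -0.66853888] [ 0.001  0.004 -0.001  0.006]
2.975 [0.57773807 0.25305472 0.07392352] [ 0.10022319 -0.38325902 -0.02748984] [ 0.001  0.004 -0.003  0.004]
3.025 [0.57766015 0.2530125  0.07377352] [ 0.23272521  0.02448076 -0.01802149] [0.    0.001 0.001 0.003]
3.075 [0.57758786 0.25295884 0.07363382] [0.05865894 0.915152   0.00987253] [ 0.001  0.005 -0.     0.001]
3.125 [0.57754519 0.25294067 0.07352899] [-0.81681936 -0.36767522 -0.00922922] [-0.001  0.002  0.     0.002]
3.175 [0.57754202 0.25293012 0.07351059] [-0.20265147  0.1731817   0.83060179] [-0.    -0.001 -0.001  0.001]
```

Call:
apply_moves([
  {"grip": 150, "xyz": [-1, 0, 0], "rotation": [0, 0, 0]},
  {"grip": 180, "xyz": [-1, 0, 0], "rotation": [0, 0, 0]},
  {"grip": 215, "xyz": [-1, 0, 0], "rotation": [0, 0, 0]},
  {"grip": 230, "xyz": [-1, 0, 0], "rotation": [0, 0, 0]},
  {"grip": 230, "xyz": [-1, 0, 0], "rotation": [0, 0, 0]},
], squeeze=20)

```text
time: 3.85
ee_pos: [0.5772, 0.252, 0.0735]
eef_rot: [0.821, 0.571, 0.001, -0.001]
ft_force: [0.4, -0.2, -0.2]
width: 0.0175
```

```bash
python3 - <<'E'
from h import *
for k in range(4):
    s=r.read_state(); print(s['time'],s['ee_pos'],s['ft_force'],s['width']); viewer.camera("wrist")
E
```

```text
3.85 [0.57718603 0.2519895  0.07345799] [ 0.44879626 -0.18277923 -0.20486093] 0.017503996362760156
3.9 [0.57717214 0.25196292 0.07344804] [ 0.24367837 -0.20627277 -0.91586787] 0.01758677469547595
3.95 [0.57719827 0.25198881 0.07345352] [-0.28893822  0.15459203  0.28763655] 0.017720215827298318
4.0 [0.57718979 0.25194321 0.07343848] [-0.39532457  0.46682775  0.28611142] 0.01767445521914678
```

Call:
apply_moves([
  {"grip": 230, "xyz": [0, 0, -12], "rotation": [0, 0, 0]},
  {"grip": 230, "xyz": [0, 0, -30], "rotation": [0, 0, 0]},
  {"grip": 230, "xyz": [0, 0, -55], "rotation": [0, 0, 0]},
  {"grip": 230, "xyz": [0, 0, -80], "rotation": [0, 0, 0]},
  {"grip": 230, "xyz": [0, 0, -95], "rotation": [0, 0, 0]},
])

```text
time: 4.68
ee_pos: [0.5776, 0.252, 0.1711]
eef_rot: [0.821, 0.571, 0.002, -0.001]
ft_force: [0.6, 0.6, -2.8]
width: 0.0177
```

Call:
apply_moves([
  {"grip": 230, "xyz": [0, 0, -5], "rotation": [0, 0, -3]},
  {"grip": 230, "xyz": [0, 0, -5], "rotation": [0, 0, -7]},
  {"grip": 230, "xyz": [0, 0, -5], "rotation": [0, 0, -10]},
  {"grip": 230, "xyz": [0, 0, -5], "rotation": [0, 0, -14]},
  {"grip": 230, "xyz": [0, 0, -5], "rotation": [0, 0, -14]},
])

```text
time: 5.3
ee_pos: [0.5775, 0.2519, 0.1764]
eef_rot: [0.745, 0.667, 0.002, -0.0]
ft_force: [0.3, 0.4, -0.8]
width: 0.0172
```

```bash
python3 - <<'E'
from h import *
for n in ("scene","side","wrist"):
    s=r.read_state(); print(s['time'],s['ee_pos'],s['ft_force'],s['width'])
    c=cam(n); cv2.imwrite(f'pics/{n}3.png',c['img'])
s=r.read_state(); Rt=R.from_quat(s['eef_rot']).as_matrix(); print(Rt)
c=cam("scene")
tip=s['ee_pos']+[0,0,-.0614]; print('tip',tip,proj(c,tip))
for y0 in (0.0139+.052*.9935,): pass
m=np.array([.5413,.0139,0]); d=np.array([.1135,.9935,0])
for a in (-.047,0,.047):
    g=m+a*d+[0,0,.16]; print(a,g,Rt.T@(g-s['ee_pos'])*1000)
E
```

```text
5.3 [0.57754672 0.25193845 0.17640249] [ 0.33302962  0.38565781 -0.7843779 ] 0.01719278208585767
5.35 [0.57760886 0.25190871 0.17634623] [ 0.85781828 -0.77164762 -0.97905705] 0.017353260414967264
5.4 [0.57757555 0.25196086 0.17628496] [-0.44433031 -0.3581867  -1.87590236] 0.017389689380675054
[[ 0.11241071  0.99365611  0.00337184]
 [ 0.99365385 -0.11242276  0.00362602]
 [ 0.00398209  0.00294284 -0.99998774]]
tip [0.5775943  0.2519908  0.11484164] [269.2850015  145.06631615]
-0.047 [ 0.5359655 -0.0327945  0.16     ] [-287.72221225   -9.39615861   15.06843883]
0 [0.5413 0.0139 0.16  ] [-240.72438758   -9.3450245    15.2557411 ]
0.047 [0.5466345 0.0605945 0.16     ] [-193.72656291   -9.29389038   15.44304336]
```

View pics/scene3.png

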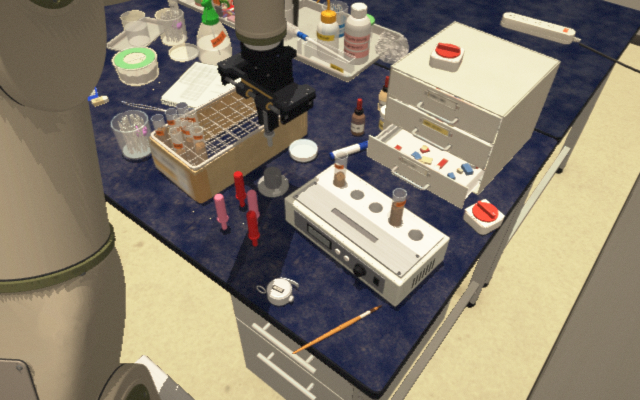

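View pics/wrist3.png

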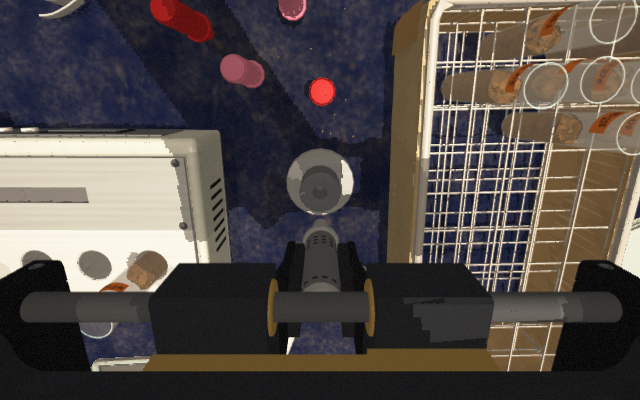

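Call:
apply_moves([
  {"grip": 230, "xyz": [-45, -2, 0], "rotation": [0, 0, 0]},
  {"grip": 230, "xyz": [-95, -4, 4], "rotation": [0, 0, 0]},
  {"grip": 230, "xyz": [-145, -7, 10], "rotation": [0, 0, 0]},
  {"grip": 230, "xyz": [-185, -9, 18], "rotation": [0, 0, 0]},
  {"grip": 230, "xyz": [-194, -9.3, 24], "rotation": [0, 0, 0]},
])

```text
time: 6.12
ee_pos: [0.5464, 0.057, 0.1514]
eef_rot: [0.747, 0.664, 0.002, 0.0]
ft_force: [-0.0, 0.6, -1.0]
width: 0.0175
```

Call:
apply_moves([
  {"grip": 230, "xyz": [0, 0, 0], "rotation": [0, 0, 0]},
  {"grip": 230, "xyz": [0, 0, 0], "rotation": [0, 0, 0]},
])

```text
time: 6.38
ee_pos: [0.5467, 0.0583, 0.1517]
eef_rot: [0.747, 0.665, 0.003, 0.0]
ft_force: [-0.5, 0.0, -0.7]
width: 0.0178
```

```bash
cat >> h.py <<'E'
M=np.array([.5413,.0139,0]); D=np.array([.1135,.9935,0]); N=np.array([.9935,-.1135,0])
def rep(s=None):
    s=s or r.read_state(); p=s['ee_pos']; Rt=R.from_quat(s['eef_rot']).as_matrix()
    print(round(s['time'],3),'p',p.round(4),'along %.1f across %.1f'%((p-M)@D*1e3,(p-M)@N*1e3),'tip-floor est %.1f'%((p[2]-.0614-.072)*1e3),'F',s['ft_force'].round(2),'w',round(s['width'],4),'tilt',(Rt[:2,2]*57.3).round(2),'xdir',Rt[:2,0].round(3)); return s,Rt
E
python3 - <<'E'
from h import *
for n in ("scene","side","wrist"):
    rep()
    c=cam(n); cv2.imwrite(f'pics/{n}4.png',c['img'])
    if n!='wrist':
        t=r.read_state()['ee_pos']-[0,0,.0614]; u,v=proj(c,t).astype(int); print(n,u,v)
        cv2.imwrite(f'pics/{n}4c.png',cv2.resize(c['img'][v-50:v+50,u-60:u+60],None,fx=6,fy=6,interpolation=cv2.INTER_CUBIC))
E
```

```text
6.375 p [0.5467 0.0583 0.1517] along 44.7 across 0.3 tip-floor est 18.3 F [-0.46  0.03 -0.75] w 0.0178 tilt [0.22 0.19] xdir [0.116 0.993]
scene 335 205
6.425 p [0.5467 0.0585 0.1517] along 44.9 across 0.3 tip-floor est 18.3 F [-0.74 -0.22 -1.71] w 0.0177 tilt [0.22 0.19] xdir [0.116 0.993]
side 329 179
6.475 p [0.5466 0.0584 0.1516] along 44.8 across 0.2 tip-floor est 18.2 F [-0.02 -0.47 -2.26] w 0.0174 tilt [0.22 0.19] xdir [0.115 0.993]
```

View pics/scene4c.png

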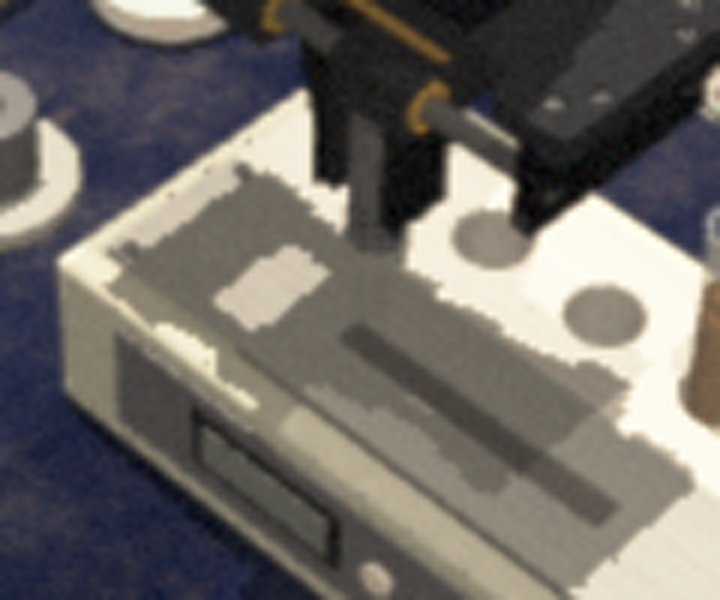

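View pics/side4c.png

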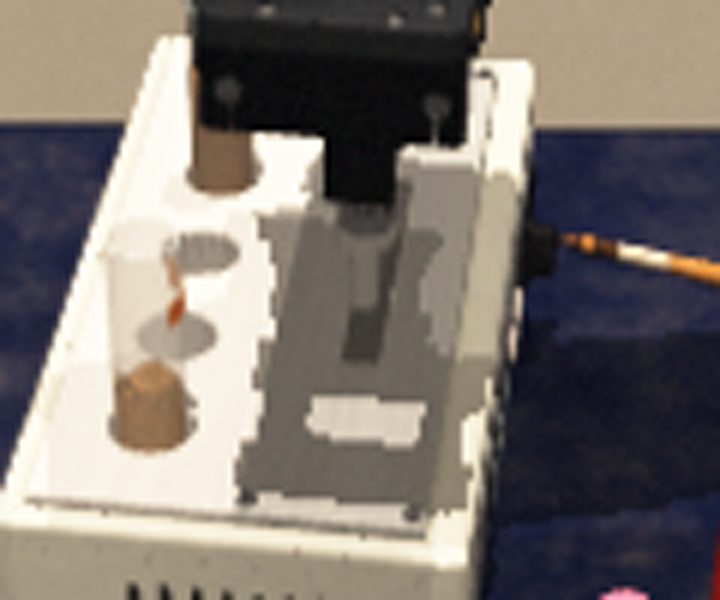

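View pics/wrist4.png

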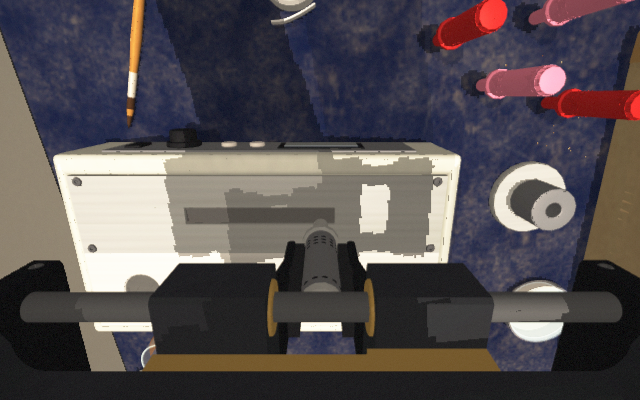

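Call:
apply_moves([
  {"grip": 230, "xyz": [0, 0, 5], "rotation": [0, 0, 0]},
  {"grip": 230, "xyz": [0, 0, 9], "rotation": [0, 0, 0]},
  {"grip": 230, "xyz": [0, 0, 12], "rotation": [0, 0, 0]},
  {"grip": 230, "xyz": [0, 0, 13], "rotation": [0, 0, 0]},
  {"grip": 230, "xyz": [0, 0, 13], "rotation": [0, 0, 0]},
])

```text
time: 7.15
ee_pos: [0.5467, 0.0582, 0.1386]
eef_rot: [0.747, 0.665, 0.002, 0.0]
ft_force: [0.6, -0.0, -2.0]
width: 0.0175
```

```bash
python3 - <<'E'
from h import *
for n in ("scene","side","wrist"):
    rep()
    c=cam(n)
    t=r.read_state()['ee_pos']-[0,0,.0614]; u,v=proj(c,t).astype(int); print(n,u,v)
    cv2.imwrite(f'pics/{n}5c.png',cv2.resize(c['img'][v-30:v+30,u-40:u+40],None,fx=9,fy=9,interpolation=cv2.INTER_CUBIC))
E
```

```text
7.15 p [0.5467 0.0582 0.1386] along 44.6 across 0.3 tip-floor est 5.2 F [ 0.55 -0.04 -1.99] w 0.0175 tilt [0.22 0.18] xdir [0.116 0.993]
scene 335 210
7.2 p [0.5467 0.0583 0.1387] along 44.7 across 0.3 tip-floor est 5.3 F [-0.26 -0.74 -1.  ] w 0.0171 tilt [0.23 0.18] xdir [0.116 0.993]
side 329 184
7.25 p [0.5467 0.0583 0.1387] along 44.7 across 0.3 tip-floor est 5.3 F [-0.41  0.03 -1.45] w 0.0172 tilt [0.23 0.19] xdir [0.116 0.993]
wrist 320 222
```

View pics/scene5c.png

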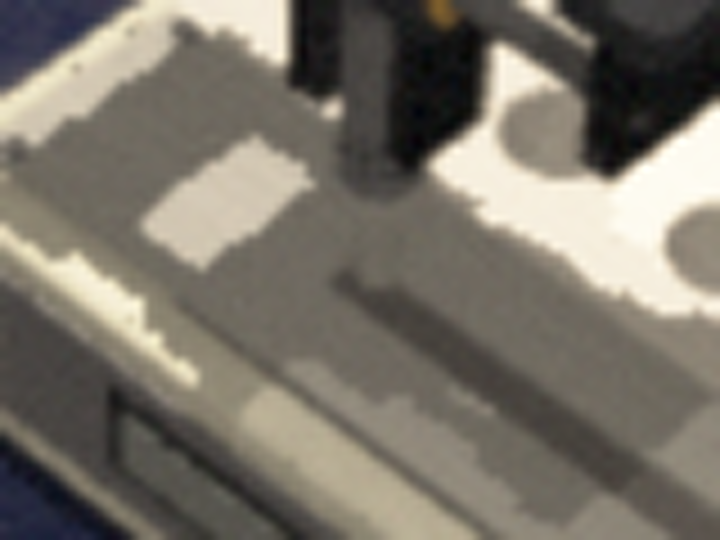

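View pics/side5c.png

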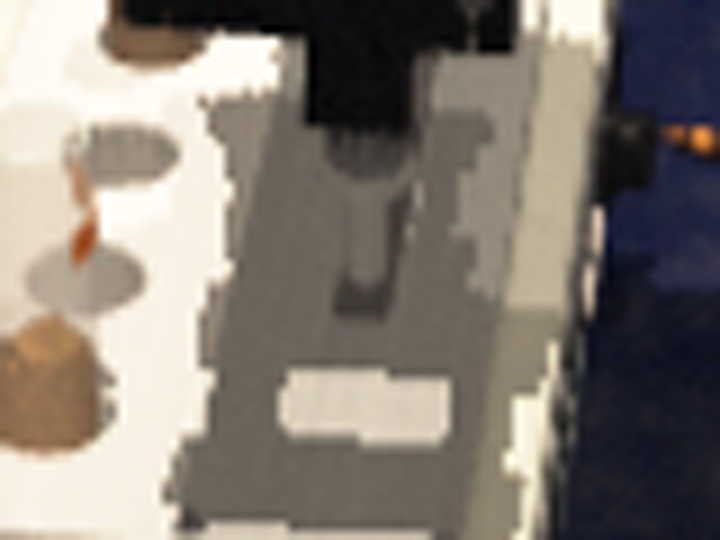

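Call:
apply_moves([
  {"grip": 230, "xyz": [0, 0, 1], "rotation": [0, 0, 0]},
  {"grip": 230, "xyz": [0, 0, 2], "rotation": [0, 0, 0]},
  {"grip": 230, "xyz": [0, 0, 3], "rotation": [0, 0, 0]},
  {"grip": 230, "xyz": [0, 0, 4], "rotation": [0, 0, 0]},
])

```text
time: 7.8
ee_pos: [0.5467, 0.0583, 0.1346]
eef_rot: [0.747, 0.665, 0.003, 0.0]
ft_force: [-0.7, 0.3, -1.3]
width: 0.017
```

Call:
apply_moves([
  {"grip": 230, "xyz": [0, 0, 1], "rotation": [0, 0, 0]},
  {"grip": 230, "xyz": [0, 0, 1], "rotation": [0, 0, 0]},
])

```text
time: 8.05
ee_pos: [0.5467, 0.0583, 0.1336]
eef_rot: [0.747, 0.665, 0.003, 0.0]
ft_force: [0.9, -0.9, -1.0]
width: 0.0174
```

```bash
python3 - <<'E'
from h import *
for k in range(3): rep(); viewer.camera('wrist')
E
```

```text
8.05 p [0.5467 0.0583 0.1336] along 44.7 across 0.3 tip-floor est 0.2 F [ 0.86 -0.86 -0.95] w 0.0174 tilt [0.22 0.18] xdir [0.116 0.993]
8.1 p [0.5467 0.0583 0.1336] along 44.7 across 0.3 tip-floor est 0.2 F [-0.15  0.42 -0.84] w 0.0174 tilt [0.22 0.18] xdir [0.116 0.993]
8.15 p [0.5467 0.0583 0.1336] along 44.7 across 0.4 tip-floor est 0.2 F [ 0.31 -0.92 -1.94] w 0.0174 tilt [0.23 0.18] xdir [0.116 0.993]
```

No contact yet, and since we're already below cover level the tip must be in the slot. I'll continue in 0.5 mm steps.

Call:
apply_moves([
  {"grip": 230, "xyz": [0, 0, 0.5], "rotation": [0, 0, 0]},
  {"grip": 230, "xyz": [0, 0, 0.5], "rotation": [0, 0, 0]},
])

```text
time: 8.45
ee_pos: [0.5468, 0.0583, 0.1333]
eef_rot: [0.747, 0.665, 0.003, 0.0]
ft_force: [-0.2, 0.0, -0.5]
width: 0.0175
```

Call:
apply_moves([
  {"grip": 230, "xyz": [0, 0, 0.5], "rotation": [0, 0, 0]},
  {"grip": 230, "xyz": [0, 0, 0.5], "rotation": [0, 0, 0]},
])

```text
time: 8.7
ee_pos: [0.547, 0.0583, 0.133]
eef_rot: [0.747, 0.665, 0.003, 0.0]
ft_force: [-0.5, -0.2, 1.4]
width: 0.0168
```

```bash
python3 - <<'E'
from h import *
for k in range(3): rep(); viewer.camera('wrist')
E
```

```text
8.7 p [0.547  0.0583 0.133 ] along 44.8 across 0.6 tip-floor est -0.4 F [-0.49 -0.21  1.38] w 0.0168 tilt [0.26 0.19] xdir [0.116 0.993]
8.75 p [0.547  0.0583 0.133 ] along 44.8 across 0.6 tip-floor est -0.4 F [ 0.71 -0.58  1.86] w 0.0171 tilt [0.26 0.2 ] xdir [0.116 0.993]
8.8 p [0.547  0.0583 0.133 ] along 44.8 across 0.6 tip-floor est -0.4 F [-1.15  0.11  1.19] w 0.0178 tilt [0.26 0.19] xdir [0.116 0.993]
```

Call:
apply_moves([
  {"grip": 230, "xyz": [-1.5, 0, 0.4], "rotation": [0, 0, 0]},
  {"grip": 230, "xyz": [-3, 0, 0.4], "rotation": [0, 0, 0]},
  {"grip": 230, "xyz": [-3, 0, 0.4], "rotation": [0, 0, 0]},
])

```text
time: 9.22
ee_pos: [0.5469, 0.0555, 0.1329]
eef_rot: [0.747, 0.665, 0.003, 0.0]
ft_force: [0.2, 3.8, 3.5]
width: 0.0177
```

Call:
apply_moves([
  {"grip": 230, "xyz": [-1.5, 0, 0.4], "rotation": [0, 0, 0]},
  {"grip": 230, "xyz": [-3, 0, 0.4], "rotation": [0, 0, 0]},
  {"grip": 230, "xyz": [-3, 0, 0.4], "rotation": [0, 0, 0]},
])

```text
time: 9.6
ee_pos: [0.5469, 0.0528, 0.1328]
eef_rot: [0.747, 0.665, 0.004, 0.0]
ft_force: [-0.6, 3.2, 4.9]
width: 0.0172
```

```bash
python3 - <<'E'
from h import *
for k in range(3): rep(); viewer.camera('wrist')
E
```

```text
9.6 p [0.5469 0.0528 0.1328] along 39.3 across 1.1 tip-floor est -0.6 F [-0.56  3.18  4.9 ] w 0.0172 tilt [0.35 0.25] xdir [0.115 0.993]
9.65 p [0.5469 0.0528 0.1328] along 39.2 across 1.2 tip-floor est -0.6 F [0.99 2.34 4.91] w 0.0177 tilt [0.35 0.24] xdir [0.115 0.993]
9.7 p [0.5469 0.0528 0.1328] along 39.3 across 1.2 tip-floor est -0.6 F [-0.14  2.63  6.06] w 0.0174 tilt [0.36 0.24] xdir [0.115 0.993]
```

Call:
apply_moves([
  {"grip": 230, "xyz": [-1.5, -0.4, 0], "rotation": [0.3, -0.2, 0]},
  {"grip": 230, "xyz": [-3, -0.4, 0.0], "rotation": [0.3, -0.2, 0]},
  {"grip": 230, "xyz": [-3, -0.4, 0.0], "rotation": [0.3, -0.2, 0]},
])

```text
time: 10.12
ee_pos: [0.5462, 0.0496, 0.1328]
eef_rot: [0.747, 0.665, 0.001, -0.0]
ft_force: [0.3, 3.4, 5.1]
width: 0.0175
```

Call:
apply_moves([
  {"grip": 230, "xyz": [-1.5, 0, 0.1], "rotation": [0, 0, 0]},
  {"grip": 230, "xyz": [-3, 0, 0.1], "rotation": [0, 0, 0]},
  {"grip": 230, "xyz": [-3, 0, 0.1], "rotation": [0, 0, 0]},
])

```text
time: 10.5
ee_pos: [0.5459, 0.0463, 0.1328]
eef_rot: [0.747, 0.665, 0.001, -0.0]
ft_force: [0.3, 2.6, 5.2]
width: 0.0175
```

```bash
python3 - <<'E'
from h import *
for k in range(3): rep(); viewer.camera('wrist')
E
```

```text
10.5 p [0.5459 0.0463 0.1328] along 32.7 across 0.9 tip-floor est -0.6 F [0.31 2.59 5.22] w 0.0175 tilt [0.05 0.05] xdir [0.116 0.993]
10.55 p [0.5459 0.0462 0.1328] along 32.6 across 0.9 tip-floor est -0.6 F [0.09 2.91 5.69] w 0.0176 tilt [0.04 0.05] xdir [0.116 0.993]
10.6 p [0.5459 0.0463 0.1328] along 32.7 across 0.9 tip-floor est -0.6 F [1.28 3.28 5.3 ] w 0.0173 tilt [0.04 0.05] xdir [0.116 0.993]
```

Call:
apply_moves([
  {"grip": 230, "xyz": [-1.5, 0, 0], "rotation": [0, 0, 0]},
  {"grip": 230, "xyz": [-3, 0, 0], "rotation": [0, 0, 0]},
  {"grip": 230, "xyz": [-3, 0, 0], "rotation": [0, 0, 0]},
])

```text
time: 11.02
ee_pos: [0.5455, 0.0428, 0.1328]
eef_rot: [0.747, 0.665, 0.0, 0.0]
ft_force: [0.1, 3.9, 5.3]
width: 0.0174
```

Call:
apply_moves([
  {"grip": 230, "xyz": [-1.5, 0, 0], "rotation": [0, 0, 0]},
  {"grip": 230, "xyz": [-3, 0, 0], "rotation": [0, 0, 0]},
  {"grip": 230, "xyz": [-3, 0, 0], "rotation": [0, 0, 0]},
])

```text
time: 11.4
ee_pos: [0.5451, 0.0394, 0.1328]
eef_rot: [0.747, 0.665, 0.0, 0.0]
ft_force: [0.9, 3.7, 4.4]
width: 0.0176
```

Call:
apply_moves([
  {"grip": 230, "xyz": [-1.5, 0, 0], "rotation": [0, 0, 0]},
  {"grip": 230, "xyz": [-3, 0, 0], "rotation": [0, 0, 0]},
  {"grip": 230, "xyz": [-3, 0, 0], "rotation": [0, 0, 0]},
])

```text
time: 11.78
ee_pos: [0.5447, 0.036, 0.1328]
eef_rot: [0.747, 0.664, 0.0, 0.0]
ft_force: [0.8, 3.3, 4.9]
width: 0.0175
```

```bash
python3 - <<'E'
from h import *
for k in range(3): rep(); viewer.camera('wrist')
E
```

```text
11.775 p [0.5447 0.036  0.1328] along 22.4 across 0.9 tip-floor est -0.6 F [0.76 3.32 4.91] w 0.0175 tilt [ 0.03 -0.02] xdir [0.117 0.993]
11.825 p [0.5448 0.036  0.1328] along 22.3 across 0.9 tip-floor est -0.6 F [0.82 2.74 5.78] w 0.0169 tilt [ 0.03 -0.03] xdir [0.117 0.993]
11.875 p [0.5447 0.036  0.1328] along 22.3 across 0.9 tip-floor est -0.6 F [-0.02  3.07  5.46] w 0.0172 tilt [ 0.03 -0.03] xdir [0.117 0.993]
```

Call:
apply_moves([
  {"grip": 230, "xyz": [-1.5, 0, 0], "rotation": [0, 0, 0]},
  {"grip": 230, "xyz": [-3, 0, 0], "rotation": [0, 0, 0]},
  {"grip": 230, "xyz": [-3, 0, 0], "rotation": [0, 0, 0]},
])

```text
time: 12.3
ee_pos: [0.5443, 0.0326, 0.1328]
eef_rot: [0.747, 0.664, -0.0, 0.0]
ft_force: [0.1, 2.4, 5.2]
width: 0.0171
```

Call:
apply_moves([
  {"grip": 230, "xyz": [-1.5, 0, 0], "rotation": [0, 0, 0]},
  {"grip": 230, "xyz": [-3, 0, 0], "rotation": [0, 0, 0]},
  {"grip": 230, "xyz": [-3, 0, 0], "rotation": [0, 0, 0]},
])

```text
time: 12.68
ee_pos: [0.544, 0.0292, 0.1328]
eef_rot: [0.748, 0.664, -0.0, 0.001]
ft_force: [0.8, 3.3, 5.7]
width: 0.0178
```

Call:
apply_moves([
  {"grip": 230, "xyz": [-1.5, 0, 0], "rotation": [0, 0, 0]},
  {"grip": 230, "xyz": [-3, 0, 0], "rotation": [0, 0, 0]},
  {"grip": 230, "xyz": [-3, 0, 0], "rotation": [0, 0, 0]},
])

```text
time: 13.05
ee_pos: [0.5435, 0.0259, 0.1328]
eef_rot: [0.748, 0.664, -0.0, 0.001]
ft_force: [-0.2, 2.5, 3.9]
width: 0.0175
```

Call:
apply_moves([
  {"grip": 230, "xyz": [-1.5, 0, 0], "rotation": [0, 0, 0]},
  {"grip": 230, "xyz": [-3, 0, 0], "rotation": [0, 0, 0]},
  {"grip": 230, "xyz": [-3, 0, 0], "rotation": [0, 0, 0]},
])

```text
time: 13.42
ee_pos: [0.5432, 0.0225, 0.1328]
eef_rot: [0.748, 0.664, -0.001, 0.001]
ft_force: [0.2, 2.9, 5.0]
width: 0.0175
```

Call:
apply_moves([
  {"grip": 230, "xyz": [-1.5, 0, 0], "rotation": [0, 0, 0]},
  {"grip": 230, "xyz": [-3, 0, 0], "rotation": [0, 0, 0]},
  {"grip": 230, "xyz": [-3, 0, 0], "rotation": [0, 0, 0]},
])

```text
time: 13.8
ee_pos: [0.5428, 0.0192, 0.1328]
eef_rot: [0.748, 0.664, -0.001, 0.001]
ft_force: [0.8, 2.4, 5.7]
width: 0.0176
```

Call:
apply_moves([
  {"grip": 230, "xyz": [-1.5, 0, 0], "rotation": [0, 0, 0]},
  {"grip": 230, "xyz": [-3, 0, 0], "rotation": [0, 0, 0]},
  {"grip": 230, "xyz": [-3, 0, 0], "rotation": [0, 0, 0]},
])

```text
time: 14.18
ee_pos: [0.5417, 0.0152, 0.1321]
eef_rot: [0.748, 0.664, -0.002, 0.001]
ft_force: [-0.8, 0.9, -0.3]
width: 0.017
```

```bash
python3 - <<'E'
from h import *
for k in range(3): rep(); viewer.camera('wrist')
E
```

```text
14.175 p [0.5417 0.0152 0.1321] along 1.3 across 0.3 tip-floor est -1.3 F [-0.78  0.92 -0.25] w 0.017 tilt [-0.09 -0.2 ] xdir [0.119 0.993]
14.225 p [0.5418 0.0154 0.1322] along 1.5 across 0.3 tip-floor est -1.2 F [-0.27  0.28 -0.65] w 0.0173 tilt [-0.08 -0.19] xdir [0.119 0.993]
14.275 p [0.5419 0.0156 0.1323] along 1.7 across 0.4 tip-floor est -1.1 F [-1.31 -0.18 -0.55] w 0.0175 tilt [-0.07 -0.18] xdir [0.119 0.993]
```

Contact was lost and the tip sank at along ≈ +1.5 mm, so the tip is in the port's mouth. I'll probe downward gently.

Call:
apply_moves([
  {"grip": 230, "xyz": [-0.5, 0, 0.8], "rotation": [0, 0.2, 0]},
  {"grip": 230, "xyz": [-0.5, 0, 0.8], "rotation": [0, 0.2, 0]},
])

```text
time: 14.58
ee_pos: [0.542, 0.015, 0.1316]
eef_rot: [0.748, 0.664, -0.0, -0.0]
ft_force: [-0.1, -0.5, 0.2]
width: 0.0175
```

```bash
python3 - <<'E'
from h import *
for k in range(4): rep(); viewer.camera('wrist')
E
```

```text
14.575 p [0.542  0.015  0.1316] along 1.1 across 0.6 tip-floor est -1.8 F [-0.15 -0.52  0.23] w 0.0175 tilt [-0.02  0.02] xdir [0.119 0.993]
14.625 p [0.542  0.015  0.1316] along 1.2 across 0.6 tip-floor est -1.8 F [ 0.78 -0.46 -0.41] w 0.0175 tilt [-0.02  0.02] xdir [0.119 0.993]
14.675 p [0.542  0.015  0.1316] along 1.2 across 0.5 tip-floor est -1.8 F [ 0.43 -0.46 -0.48] w 0.0175 tilt [-0.03  0.01] xdir [0.119 0.993]
14.725 p [0.542  0.015  0.1316] along 1.2 across 0.5 tip-floor est -1.8 F [ 0.51 -0.75  0.59] w 0.0173 tilt [-0.03  0.01] xdir [0.119 0.993]
```

Call:
apply_moves([
  {"grip": 230, "xyz": [0, 0, 1], "rotation": [0, 0, 0]},
  {"grip": 230, "xyz": [0, 0, 1], "rotation": [0, 0, 0]},
])

```text
time: 15.02
ee_pos: [0.5422, 0.0149, 0.1309]
eef_rot: [0.748, 0.664, 0.0, -0.0]
ft_force: [-0.7, -1.8, 3.8]
width: 0.0173
```

```bash
python3 - <<'E'
from h import *
for k in range(4): rep(); viewer.camera('wrist')
E
```

```text
15.025 p [0.5422 0.0149 0.1309] along 1.1 across 0.8 tip-floor est -2.5 F [-0.74 -1.78  3.77] w 0.0173 tilt [0.   0.01] xdir [0.119 0.993]
15.075 p [0.5422 0.0149 0.1309] along 1.1 across 0.7 tip-floor est -2.5 F [ 0.29 -1.98  4.81] w 0.0176 tilt [-0.    0.01] xdir [0.119 0.993]
15.125 p [0.5422 0.0149 0.1309] along 1.1 across 0.7 tip-floor est -2.5 F [-0.4  -1.83  4.75] w 0.0176 tilt [-0.    0.01] xdir [0.119 0.993]
15.175 p [0.5422 0.0149 0.1308] along 1.1 across 0.7 tip-floor est -2.6 F [-1.05 -1.76  5.27] w 0.0172 tilt [-0.    0.01] xdir [0.119 0.993]
```

The side force is −y with 2 mm of sink, so the port centre is about 2 mm further along −y.

Call:
apply_moves([
  {"grip": 230, "xyz": [-1, 0, 0], "rotation": [0, 0, 0]},
  {"grip": 230, "xyz": [-2, 0, 0], "rotation": [0, 0, 0]},
  {"grip": 230, "xyz": [-2, 0, 0.5], "rotation": [0, 0, 0]},
])

```text
time: 15.6
ee_pos: [0.5416, 0.0131, 0.1299]
eef_rot: [0.748, 0.664, -0.0, -0.0]
ft_force: [0.8, -0.6, -0.6]
width: 0.0168
```

```bash
python3 - <<'E'
from h import *
for k in range(4): rep(); viewer.camera('wrist')
E
```

```text
15.6 p [0.5416 0.0131 0.1299] along -0.8 across 0.4 tip-floor est -3.5 F [ 0.76 -0.58 -0.55] w 0.0168 tilt [-0.05  0.01] xdir [0.119 0.993]
15.65 p [0.5416 0.0131 0.1299] along -0.8 across 0.4 tip-floor est -3.5 F [-0.3  -0.36 -0.89] w 0.0173 tilt [-0.05  0.01] xdir [0.119 0.993]
15.7 p [0.5416 0.0131 0.1299] along -0.8 across 0.4 tip-floor est -3.5 F [ 0.33 -0.26 -0.61] w 0.0173 tilt [-0.04  0.01] xdir [0.119 0.993]
15.75 p [0.5417 0.0131 0.13  ] along -0.8 across 0.5 tip-floor est -3.4 F [-0.03  0.83 -1.39] w 0.0179 tilt [-0.04  0.01] xdir [0.119 0.993]
```

Free again. I'll go deeper in small steps.

Call:
apply_moves([
  {"grip": 230, "xyz": [-0.3, 0, 0.7], "rotation": [0, 0, 0]},
  {"grip": 230, "xyz": [-0.3, 0, 1.4], "rotation": [0, 0, 0]},
  {"grip": 230, "xyz": [-0.3, 0, 1.4], "rotation": [0, 0, 0]},
])

```text
time: 16.18
ee_pos: [0.5417, 0.0128, 0.1287]
eef_rot: [0.748, 0.664, -0.0, -0.0]
ft_force: [-0.7, -0.0, -1.0]
width: 0.0172
```

```bash
python3 - <<'E'
from h import *
for k in range(4): rep(); viewer.camera('wrist')
E
```

```text
16.175 p [0.5417 0.0128 0.1287] along -1.0 across 0.5 tip-floor est -4.7 F [-0.67 -0.04 -0.97] w 0.0172 tilt [-0.04  0.01] xdir [0.119 0.993]
16.225 p [0.5417 0.0127 0.1287] along -1.1 across 0.5 tip-floor est -4.7 F [-0.02  0.27 -0.72] w 0.0172 tilt [-0.04  0.01] xdir [0.119 0.993]
16.275 p [0.5417 0.0128 0.1287] along -1.1 across 0.5 tip-floor est -4.7 F [ 0.99  0.63 -0.66] w 0.0171 tilt [-0.03  0.01] xdir [0.119 0.993]
16.325 p [0.5417 0.0128 0.1287] along -1.1 across 0.5 tip-floor est -4.7 F [ 0.17  0.27 -0.95] w 0.0174 tilt [-0.03  0.01] xdir [0.119 0.993]
```

Call:
apply_moves([
  {"grip": 230, "xyz": [0, 0, 0.8], "rotation": [0, 0, 0]},
  {"grip": 230, "xyz": [0, 0, 1.6], "rotation": [0, 0, 0]},
  {"grip": 230, "xyz": [0, 0, 1.6], "rotation": [0, 0, 0]},
])

```text
time: 16.75
ee_pos: [0.5416, 0.0127, 0.127]
eef_rot: [0.748, 0.664, -0.0, -0.0]
ft_force: [0.1, -0.1, -1.4]
width: 0.0177
```

```bash
python3 - <<'E'
from h import *
for k in range(4): rep(); viewer.camera('wrist')
E
```

```text
16.75 p [0.5416 0.0127 0.127 ] along -1.1 across 0.5 tip-floor est -6.4 F [ 0.06 -0.12 -1.4 ] w 0.0177 tilt [-0.04  0.01] xdir [0.119 0.993]
16.8 p [0.5417 0.0128 0.1271] along -1.1 across 0.5 tip-floor est -6.3 F [ 0.29  0.04 -0.14] w 0.0177 tilt [-0.04  0.01] xdir [0.119 0.993]
16.85 p [0.5417 0.0128 0.1271] along -1.1 across 0.5 tip-floor est -6.3 F [-0.32  0.33 -1.22] w 0.0171 tilt [-0.04  0.01] xdir [0.119 0.993]
16.9 p [0.5417 0.0128 0.1271] along -1.1 across 0.5 tip-floor est -6.3 F [-0.61 -0.06 -1.27] w 0.0177 tilt [-0.03  0.01] xdir [0.119 0.993]
```

Call:
apply_moves([
  {"grip": 230, "xyz": [0, 0, 1.5], "rotation": [0, 0, 0]},
  {"grip": 230, "xyz": [0, 0, 3], "rotation": [0, 0, 0]},
  {"grip": 230, "xyz": [0, 0, 4.5], "rotation": [0, 0, 0]},
  {"grip": 230, "xyz": [0, 0, 6], "rotation": [0, 0, 0]},
  {"grip": 230, "xyz": [0, 0, 6], "rotation": [0, 0, 0]},
])

```text
time: 17.58
ee_pos: [0.5416, 0.0127, 0.121]
eef_rot: [0.748, 0.664, -0.0, -0.0]
ft_force: [0.9, 0.6, -0.6]
width: 0.017
```

Call:
apply_moves([
  {"grip": 230, "xyz": [0, 0, 1.5], "rotation": [0, 0, 0]},
  {"grip": 230, "xyz": [0, 0, 3], "rotation": [0, 0, 0]},
  {"grip": 230, "xyz": [0, 0, 4.5], "rotation": [0, 0, 0]},
  {"grip": 230, "xyz": [0, 0, 6], "rotation": [0, 0, 0]},
  {"grip": 230, "xyz": [0, 0, 6], "rotation": [0, 0, 0]},
])

```text
time: 18.2
ee_pos: [0.5416, 0.0127, 0.1148]
eef_rot: [0.748, 0.664, -0.0, -0.0]
ft_force: [-0.0, 0.7, -2.2]
width: 0.0173
```

```bash
python3 - <<'E'
from h import *
for k in range(4): rep(); viewer.camera('wrist')
E
```

```text
18.2 p [0.5416 0.0127 0.1148] along -1.2 across 0.4 tip-floor est -18.6 F [-0.01  0.75 -2.22] w 0.0173 tilt [-0.05  0.  ] xdir [0.119 0.993]
18.25 p [0.5416 0.0127 0.1149] along -1.1 across 0.4 tip-floor est -18.5 F [ 0.22 -0.29 -1.11] w 0.017 tilt [-0.05  0.01] xdir [0.119 0.993]
18.3 p [0.5416 0.0127 0.1149] along -1.2 across 0.4 tip-floor est -18.5 F [-0.39 -0.44 -0.77] w 0.0173 tilt [-0.05  0.  ] xdir [0.119 0.993]
18.35 p [0.5416 0.0127 0.115 ] along -1.1 across 0.4 tip-floor est -18.4 F [ 0.05  0.3  -1.43] w 0.0173 tilt [-0.05  0.01] xdir [0.119 0.993]
```

Going well, with 8.8 mm left.

Call:
apply_moves([
  {"grip": 230, "xyz": [0, 0, 1.5], "rotation": [0, 0, 0]},
  {"grip": 230, "xyz": [0, 0, 3], "rotation": [0, 0, 0]},
  {"grip": 230, "xyz": [0, 0, 4.5], "rotation": [0, 0, 0]},
  {"grip": 230, "xyz": [0, 0, 6.5], "rotation": [0, 0, 0]},
  {"grip": 230, "xyz": [0, 0, 7], "rotation": [0, 0, 0]},
])

```text
time: 19.02
ee_pos: [0.5416, 0.0127, 0.1078]
eef_rot: [0.748, 0.664, -0.0, -0.0]
ft_force: [0.2, -0.0, -0.0]
width: 0.0174
```

Call:
apply_moves([
  {"grip": 230, "xyz": [0, 0, 0.5], "rotation": [0, 0, 0]},
  {"grip": 230, "xyz": [0, 0, 1], "rotation": [0, 0, 0]},
  {"grip": 230, "xyz": [0, 0, 1], "rotation": [0, 0, 0]},
])

```text
time: 19.4
ee_pos: [0.5416, 0.0127, 0.1068]
eef_rot: [0.748, 0.664, -0.0, -0.0]
ft_force: [0.2, -0.4, -0.5]
width: 0.0171
```

```bash
python3 - <<'E'
from h import *
for k in range(4): rep(); viewer.camera('wrist')
E
```

```text
19.4 p [0.5416 0.0127 0.1068] along -1.2 across 0.4 tip-floor est -26.6 F [ 0.24 -0.37 -0.55] w 0.0171 tilt [-0.05  0.  ] xdir [0.119 0.993]
19.45 p [0.5416 0.0127 0.1068] along -1.2 across 0.4 tip-floor est -26.6 F [ 1.1  -1.54 -0.87] w 0.0174 tilt [-0.05  0.  ] xdir [0.119 0.993]
19.5 p [0.5416 0.0127 0.1068] along -1.2 across 0.5 tip-floor est -26.6 F [ 0.66  0.2  -1.4 ] w 0.0178 tilt [-0.05 -0.  ] xdir [0.119 0.993]
19.55 p [0.5416 0.0127 0.1068] along -1.1 across 0.4 tip-floor est -26.6 F [ 0.71  0.66 -1.16] w 0.0173 tilt [-0.05  0.  ] xdir [0.119 0.993]
```

Call:
apply_moves([
  {"grip": 230, "xyz": [0, 0, 0.5], "rotation": [0, 0, 0]},
  {"grip": 230, "xyz": [0, 0, 0.6], "rotation": [0, 0, 0]},
  {"grip": 230, "xyz": [0, 0, 0.6], "rotation": [0, 0, 0]},
])

```text
time: 19.98
ee_pos: [0.5416, 0.0127, 0.1063]
eef_rot: [0.748, 0.664, -0.0, -0.0]
ft_force: [0.1, -0.7, 1.6]
width: 0.0171
```

Call:
apply_moves([
  {"grip": 230, "xyz": [0, 0, 0.5], "rotation": [0, 0, 0]},
  {"grip": 230, "xyz": [0, 0, 0.5], "rotation": [0, 0, 0]},
])

```text
time: 20.23
ee_pos: [0.5418, 0.0127, 0.1063]
eef_rot: [0.748, 0.664, -0.0, -0.0]
ft_force: [-2.6, -0.1, 4.9]
width: 0.0177
```

```bash
python3 - <<'E'
from h import *
for k in range(4): rep(); viewer.camera('wrist')
E
```

```text
20.225 p [0.5418 0.0127 0.1063] along -1.2 across 0.6 tip-floor est -27.1 F [-2.62 -0.09  4.91] w 0.0177 tilt [-0.03  0.01] xdir [0.119 0.993]
20.275 p [0.5417 0.0127 0.1063] along -1.1 across 0.6 tip-floor est -27.1 F [-1.7  -0.36  6.45] w 0.0173 tilt [-0.02  0.01] xdir [0.119 0.993]
20.325 p [0.5418 0.0127 0.1063] along -1.1 across 0.6 tip-floor est -27.1 F [-2.77 -0.54  5.38] w 0.0177 tilt [-0.02  0.01] xdir [0.119 0.993]
20.375 p [0.5417 0.0127 0.1063] along -1.1 across 0.6 tip-floor est -27.1 F [-2.63 -1.04  5.86] w 0.0177 tilt [-0.03  0.01] xdir [0.119 0.993]
```

Collar contact at about 7 N, with 27 mm of sink below the floor as specified. Releasing.

Call:
apply_moves([
  {"grip": 230, "xyz": [0, 0, 0], "rotation": [0, 0, 0]},
  {"grip": 200, "xyz": [0, 0, 0], "rotation": [0, 0, 0]},
  {"grip": 170, "xyz": [0, 0, 0], "rotation": [0, 0, 0]},
  {"grip": 130, "xyz": [0, 0, 0], "rotation": [0, 0, 0]},
  {"grip": 130, "xyz": [0, 0, 0], "rotation": [0, 0, 0]},
])

```text
time: 21.05
ee_pos: [0.5417, 0.0127, 0.1062]
eef_rot: [0.748, 0.664, -0.0, -0.0]
ft_force: [0.4, 0.0, -0.3]
width: 0.0393
```

```bash
python3 - <<'E'
from h import *
for n in ("scene","side","wrist"):
    rep()
    c=cam(n); u,v=proj(c,[.5416,.0127,.11]).astype(int)
    v=max(v,50); cv2.imwrite(f'pics/{n}6c.png',cv2.resize(c['img'][v-50:v+50,u-65:u+65],None,fx=5.5,fy=5.5,interpolation=cv2.INTER_CUBIC))
E
```

```text
21.05 p [0.5417 0.0127 0.1062] along -1.1 across 0.6 tip-floor est -27.2 F [ 0.43  0.05 -0.3 ] w 0.0393 tilt [-0.03  0.01] xdir [0.119 0.993]
21.1 p [0.5417 0.0127 0.1062] along -1.2 across 0.6 tip-floor est -27.2 F [-0.13  0.8  -0.5 ] w 0.0401 tilt [-0.03  0.01] xdir [0.119 0.993]
21.15 p [0.5417 0.0127 0.1063] along -1.1 across 0.6 tip-floor est -27.1 F [ 0.83 -0.91 -0.4 ] w 0.0414 tilt [-0.03  0.01] xdir [0.119 0.993]
```

View pics/scene6c.png

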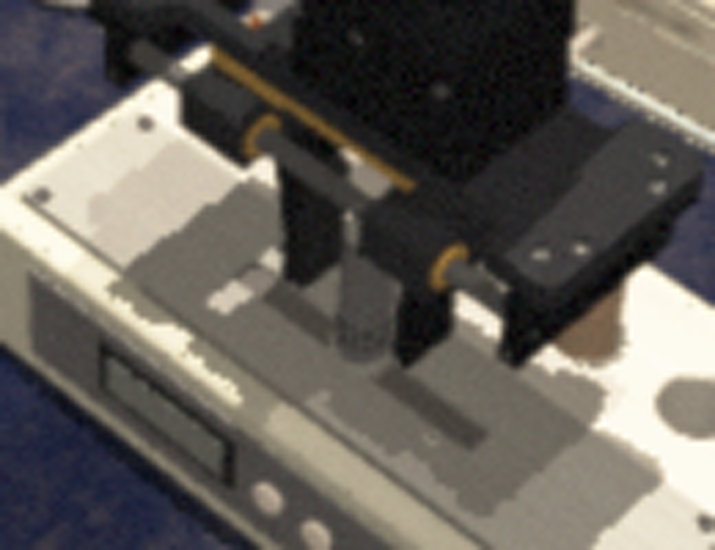

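View pics/wrist6c.png

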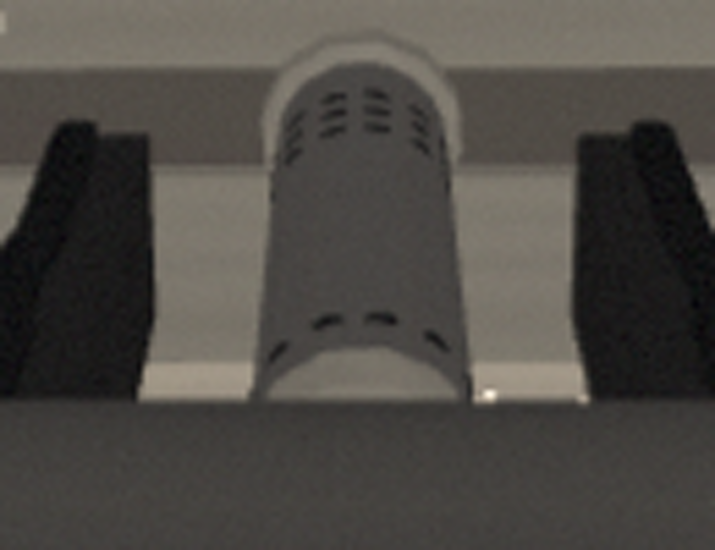

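The probe stands on the cover, collar down, with both jaws clear of the handle (in the wrist picture the jaw gaps are even). I'm retreating straight up.

Call:
apply_moves([
  {"grip": 130, "xyz": [0, 0, -15], "rotation": [0, 0, 0]},
  {"grip": 130, "xyz": [0, 0, -40], "rotation": [0, 0, 0]},
  {"grip": 130, "xyz": [0, 0, -70], "rotation": [0, 0, 0]},
  {"grip": 130, "xyz": [0, 0, -105], "rotation": [0, 0, 0]},
  {"grip": 130, "xyz": [0, 0, -130], "rotation": [0, 0, 0]},
])

```text
time: 21.82
ee_pos: [0.5422, 0.0126, 0.2391]
eef_rot: [0.748, 0.664, 0.001, 0.0]
ft_force: [-0.1, 0.2, -0.5]
width: 0.0426
```

Call:
apply_moves([
  {"grip": 130, "xyz": [30, 0, -10], "rotation": [0, 0, 0]},
  {"grip": 130, "xyz": [80, 0, -10], "rotation": [0, 0, 0]},
  {"grip": 130, "xyz": [125, 0, -10], "rotation": [0, 0, 0]},
  {"grip": 130, "xyz": [150, 0, -10], "rotation": [0, 0, 0]},
  {"grip": 130, "xyz": [150, 0, -10], "rotation": [0, 0, 0]},
])

```text
time: 22.45
ee_pos: [0.5598, 0.1638, 0.2499]
eef_rot: [0.747, 0.665, 0.001, 0.0]
ft_force: [-0.0, -0.8, -0.1]
width: 0.0425
```

```bash
python3 - <<'E'
from h import *
for n in ("scene","side"):
    rep()
    c=cam(n); cv2.imwrite(f'pics/{n}7.png',c['img']); u,v=proj(c,[.5416,.0127,.11]).astype(int)
    cv2.imwrite(f'pics/{n}7c.png',cv2.resize(c['img'][v-50:v+50,u-65:u+65],None,fx=5.5,fy=5.5,interpolation=cv2.INTER_CUBIC))
    P=cloud(c).reshape(-1,3); q=P[(np.hypot(P[:,0]-.5416,P[:,1]-.0127)<.02)]
    for lo,hi in ((.085,.11),(.11,.132),(.136,.16)):
        k=q[(q[:,2]>lo)&(q[:,2]<hi)]; print(n,lo,len(k),np.median(k,0).round(4),k.max(0).round(4))
E
```

```text
22.45 p [0.5598 0.1638 0.2499] along 151.0 across 1.4 tip-floor est 116.5 F [-0.   -0.79 -0.07] w 0.0425 tilt [0.13 0.07] xdir [0.116 0.993]
scene 0.085 88 [0.5345 0.007  0.097 ] [0.5467 0.0184 0.1097]
scene 0.11 83 [0.5345 0.0067 0.1213] [0.5454 0.0181 0.1317]
scene 0.136 62 [0.5393 0.0098 0.1393] [0.5475 0.0193 0.1424]
22.5 p [0.5601 0.1618 0.25  ] along 149.1 across 1.8 tip-floor est 116.6 F [0.79 0.7  0.43] w 0.0423 tilt [0.14 0.03] xdir [0.118 0.993]
side 0.085 91 [0.541  0.0205 0.0972] [0.5493 0.0246 0.1098]
side 0.11 79 [0.5414 0.0207 0.1204] [0.5495 0.0243 0.1318]
side 0.136 45 [0.5417 0.0162 0.14  ] [0.5496 0.0238 0.1416]
```

View pics/scene7.png

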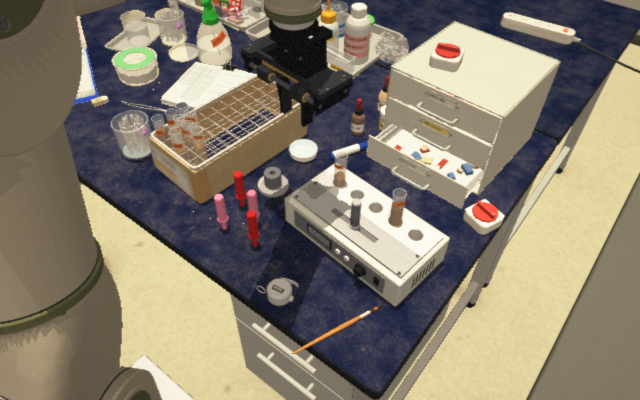

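View pics/scene7c.png

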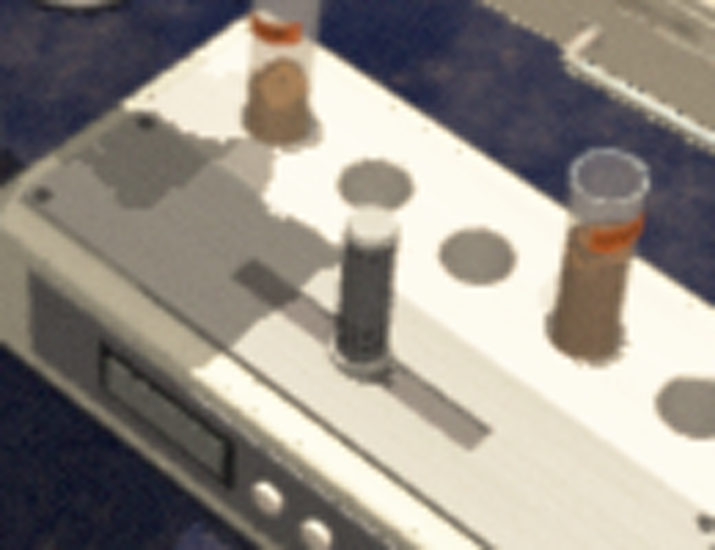

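View pics/side7c.png

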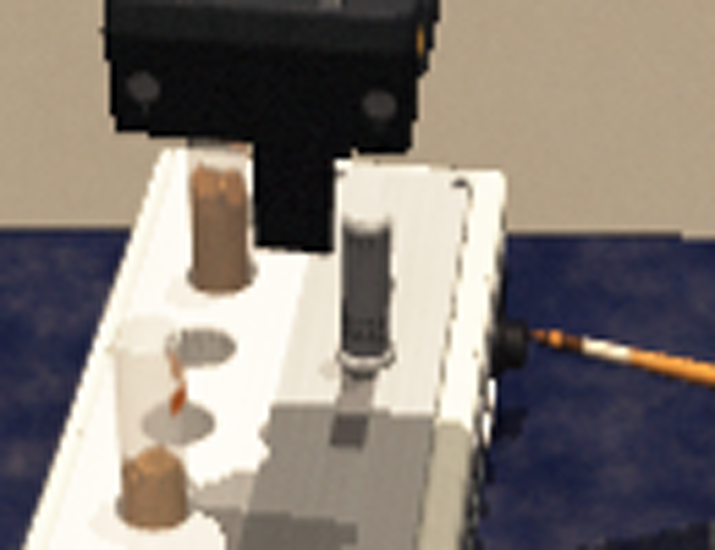

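Both pictures show the probe upright with its collar flat on the cover: (362,365) in the scene crop and (366,358) in the side crop. Its top is at about 0.140 m, as expected. Axis lean between the two heights is no more than 0.4 mm. The vials, dish and counter haven't moved and the gripper is clear, so I'm handing in.

```bash
python3 -c "
from h import *
print(r.close_job()); rep()"
```

```text
the job is handed in; nothing more can be done
None
the job is handed in; nothing more can be done
```

The probe is in the hidden port, pressed fully home and released, and the job was handed in at about 22.5 s of the 72 s allowed.

- **Finding the port:** I lifted the grey probe out of its stand, lowered it until the tip touched the slot floor near the left end (about 3 N), and slid it along the slot at roughly 6–7 N. It dropped in about 1 mm to the right (−y) of the slot's middle. My first downward press met the edge of the port at about 6 N, so I moved 2 mm further along and it went in freely.
- **Seating:** The collar met the cover at about 7 N, with the tip about 27 mm below the slot floor, as specified.
- **Contact force:** The highest contact force I read was about 8 N. Forces were read only at the end of each move, so a brief peak between readings would not show.
- **Last checks:** Both the scene and side cameras show the probe standing upright with its collar flat on the cover. Its top is at about 0.140 m, and the lean is below what the cameras can measure. The gripper is about 15 cm away. By eye in the last pictures, the vials, petri dish and tally counter are where they were.
- **Disagreement:** The two fixed cameras differed by about 3 mm in y. I used their average, and contact with the slot and port confirmed it was good enough.

No check failed.

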